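# Clamp the stopper jar and unscrew its cap

## Task

Open the square glass jar of vial stoppers that stands in the bench clamp: first push the clamp's sliding jaw fully up against the jar so that both jaws brace it, then turn the tight cap anticlockwise and stop turning when its threads come free. Lift the cap and finish still holding it, level and just above the jar's mouth, a finger's width or two clear of it and touching nothing but the gripper. The jar stays upright and braced in the clamp, and the other things on the table stay where they are.

Things in the scene. Friction and masses are not known exactly. Their poses are not given: they have to be found in the camera images.
- clamp: Bench clamp fixed to the table. Dark steel base plate 190 x 100 x 8 mm; origin on the table under the place where the jar's axis ends up (in x) when clamped; its x axis runs from the sliding jaw to the fixed jaw. The fixed aluminium jaw's inner face is at x = +30 mm, 70 mm wide along y, its top 50 mm above the table. The plate spans x = -130 to +60 mm. The plate's top is 8 mm above the table.
- jaw (a joint): Travel of the sliding jaw in m along the clamp's +x axis, towards the fixed jaw: 0 = fully open (jaws 100 mm apart), 0.040 = tight against the 60 mm jar; starts at 0 to 0.010. The jaw is an aluminium block 20 mm thick, 76 mm wide, top 50 mm above the table. It drags stiffly (about 11 N of friction) and stays where it is left. The jar slides on the plate ahead of it.
- jaw_tab (a point): Middle of the outer (-x) face of the steel push tab standing on the sliding jaw; moves with the jaw. The tab is 12 mm thick along x (from this point towards +x), 40 mm wide along y, and spans 48 to 82 mm above the table (this point at 65 mm). Its outer face is flush with the jaw's outer face. It can be pushed towards +x on that face, or pinched from above.
- jar: Loose clear glass jar, square, 60 x 60 mm, 75 mm high to its flat shoulder, 0.25 to 0.5 kg. Origin at the centre of its underside, z up, x and y square to its sides. Stands on the clamp's plate (8 mm above the table) between the jaws, up to 0.1 rad askew, touching neither; its x is roughly along the clamp's x. Unless both jaws press on it, it turns along with the cap.
- jar_mouth (a point): Centre of the jar's mouth, on its axis 101 mm above its underside: the rim of a round grey neck 41 mm across with three thread lugs outside (49 mm across). A sprung rubber seal in the mouth pushes the closed cap up with about 10 N.
- cap: Round white screw cap on the jar, 58 mm across, 30 mm high, loose, 45 g. Origin at the centre of its open lower edge, z up; closed, it lies on the jar's axis 79 mm above the jar's underside (4 mm above the shoulder). At the start its +x (a thin raised line on the top) is 0.01 to 0.10 rad anticlockwise, seen from above, of the jar's +x; 0 is the tight stop.
- cap_top (a point): Centre of the cap's flat top, 30 mm above its lower edge. Turning takes about 0.4 N m (a stiff seal ring drags) and does not raise the cap. Its threads are free while the cap's +x is 0.96 to 1.60 rad (55 to 92 degrees) anticlockwise of the jar's +x, best about 1.28; at 1.60 it meets a stop. Short of 0.96 pulling up only pulls at the jar. Once free, the seal lifts a released cap by 2 mm.
- vial: Amber glass bottle, 42 mm across, 85 mm high, near the clamp; leave it alone. Origin at its underside.
- steel_cup: Open steel cup, 68 mm across, 60 mm high, near the clamp; leave it alone. Origin at its underside.
- spare_jar: Smaller square glass jar with a low white cap, 56 x 56 mm, 84 mm high, standing on the table beyond the clamp; leave it alone. Origin at its underside.
- swab_box: Cardboard box 75 x 110 x 70 mm; leave it alone. Origin at its underside.
- tray: Steel instrument tray 150 x 230 x 22 mm; leave it alone. Origin at its underside.
- syringe: Plastic syringe about 120 mm long lying in the tray; leave it alone. Origin at its middle, underside.
- drum: Open steel cotton pot, 110 mm across, 100 mm high; leave it alone. Origin at its underside.
Things that resemble listed ones, but are neither listed nor needed, are in the scene too. What is shaped like the clamp but pink is not meant.

How it is judged:
On the way, in this order (a step that is already met when the one before it is completed fails the run):
1. the sliding jaw is tight against the jar (within 3 mm), the cap still closed on it (value of joint jaw above 0.037 m and z of cap in the frame of jar below 0.083 m and angle between the x axis of cap and the x axis of jar, either way round below 0.5 rad), for 0.2 s.
2. the cap is turned until its threads are free, not yet lifted off (angle between the x axis of cap and the x axis of jar, either way round above 0.93 rad and z of cap in the frame of jar below 0.095 m and value of joint jaw above 0.0365 m), for 0.1 s.
At the end, for the whole second after the job is handed in: The cap is held by the gripper, level within 0.2 rad, still, centred over the jar within 15 mm, its lower edge 3 to 45 mm above the jar's mouth and not touching the jar, and not turned on far past release; the jar stands upright on the plate with the sliding jaw tight against it (within 3.5 mm) (z of cap in the frame of jar between 0.104 and 0.146 m and horizontal distance between cap and jar below 0.015 m and angle between cap's own z axis and vertical below 0.2 rad and angle between the x axis of cap and the x axis of jar, either way round above 0.85 rad and contact force between cap and the fingers above 1 N and contact force between cap and jar below 0.1 N and linear speed of cap below 0.03 m/s and value of joint jaw above 0.0365 m and z of jar in the frame of clamp below 0.012 m and angle between jar's own z axis and vertical below 0.06 rad and x of jar in the frame of clamp between -0.006 and 0.006 m and linear speed of jar below 0.02 m/s); the arm keeps its last pose, push and grip.
It fails at once if the jar is pulled up out of the clamp or tipped (z of jar in the frame of clamp above 0.02 m or angle between jar's own z axis and vertical above 0.2 rad).
It fails at once if another thing on the table is moved over 40 mm (distance of any of vial, steel_cup, spare_jar, swab_box, tray, syringe, drum from where it was at the start of the episode above 0.04 m).
It fails at once if another thing on the table is tipped (angle between any of vial, steel_cup, spare_jar, swab_box, tray, drum's own z axis and vertical above 0.4 rad).
It also fails if it takes over 48 s, if anything falls off the work surface, if the arm or the gripper's body presses on something with over 40 N, if the wrist force passes 120 N, or if a joint passes its speed limit or range.

## Robot

A 6-joint arm with a two-finger parallel gripper is mounted at the origin on the work surface. World frame = base frame: x ahead of the robot, y to its left, z up, the work surface at z = 0. Lengths are in m, angles in rad, forces in N, time in s.
With the tool pointing down it reaches from about 0.3 to 0.775 m from the base axis. Payload 14.6 kg.
Tool frame: the origin (TCP) lies at the very end of the fingers, on their centre line; the grasp point (between the pads) lies 19 mm behind it (pinch_z is the distance from the TCP to the grasp point, in m); z points along the fingers, y is the direction in which the jaws open and shut (so a half turn about z gives the same grasp; the last joint's range is limited). The gripper opens to 94 mm and grips with 3 to 60 N. Pads are 16 mm wide; open, the fingers measure 119 mm over their backs; the gripper's body (75 mm by 177 mm) begins 78 mm behind the grasp point.
Start: joints at [-0.067, 0.3, 1.521, -0, 1.321, -0.067], TCP at [0.55, -0, 0.205] pointing down, gripper open.
Joint ranges: [-3.03, 3.03], [-0.79, 2.21], [0.23, 2.52], [-1.04, 4.18], [0, 3.07], [-2.55, 2.55]. Speed limits (rad/s): [2.22, 2.22, 2.57, 3.14, 3.14, 3.14].

## Interface

Orientations are given as [roll, pitch, yaw] about the fixed x, y, z axes, in that order (R = Rz(yaw) Ry(pitch) Rx(roll)).
In Python, from station import get_obs, camera, hand_in, pinch_z gives the robot as it stands.
- The arm moves only by the tool servo_tool, never from a script. Its argument "moves" is a list that holds one entry, the list of rows, each a list of 7 numbers: the turn, a rotation vector about the tool's x, y, z normalised to -1 to 1, where 1 is pi/2 rad, then the shift along the tool's x, y, z normalised to -1 to 1, where 1 is 500 mm, then the closure, from 0 (fully open) to 1 (shut). In form: [[[rx, ry, rz, x, y, z, hand], ...]]. A call has 1 to 12 rows; each row is the pose to reach, as a shift and turn from the pose measured when the call began, along the tool's axes at that moment; what a row does not reach only later rows make up. A row lasts 1/12 s, in which the tool goes at most 41.7 mm and 7.16 degrees, less where a joint would pass 70% of its speed; a pose out of reach is approached as far as the arm can. A call with a number of a shift or a turn outside -1 to 1 is refused whole. A call with a gripper value outside its range is refused whole. The fingers move at their own pace and stop on an object; "squeeze" is the grip in N (left out, the last holds). Time passes only in rows, so rows that repeat a pose let the fingers close. It gives the time, the measured TCP pose, the force and the opening at its end, in the units of the state.
- get_obs(): the state, without advancing time (a new reading comes with each control period).
- camera(name): name is "scene" or "side" or "wrist"; returns a dict with "color" (384x512x3 uint8, red, green, blue), "intrinsics" (3x3 intrinsics, pixels), "distortion" ([k1, k2, p1, p2, k3] as OpenCV has them; the pictures are not rectified), "rvec" (rotation vector, rad) and "tvec" (3), from world to camera coordinates, as OpenCV has them. Camera axes: x right, y down, z forward; pixel columns grow to the right and rows downward; lengths in m; the calibration is good to about 2 mm. A picture is of the moment at which its call begins. There is no depth.
- hand_in(): hands the job in, once; it reports no verdict.
The state is a dict: "time_s": time; "qpos": joint angles; "joint_vel": joint speeds; "tau": joint torques, N m; "ee_pos": TCP position; "eef_rot": TCP orientation; "force": force on the tool from outside, world axes, zero at the start; "moment": the same for the moment, N m; "grip_width": finger opening in m.
Only numpy, scipy, OpenCV 4.12 (cv2) and the standard library are available. Lean on these libraries where they do the work, as an engineer would, in place of code of your own. Each camera call takes 0.05 s, during which the arm holds its last target.

## Working session

There is one attempt and no reset: what is moved stays moved. The work goes in short steps, Python scripts to look and compute and a tool call to move; the robot and the scene stay as the last step left them, time stands still between calls to the robot, and variables do not carry over. Pictures are saved under pics/ and viewed, and the job is handed in when it is done.

Besides the shell and the picture viewer there is one more tool, called after "Request:" as name(argument=value, ...) on one line, values as JSON. servo_tool: Moves the arm, as the interface text tells. Scaled input: -1 to 1 covers 500 mm each way for a shift and pi/2 rad each way for a turn. Its arguments: {"type":"object","properties":{"moves":{"type":"array"},"squeeze":{"type":"number"}},"required":["moves"]}

```bash
ls; mkdir -p pics; cat > h.py <<'E'
import numpy as np, cv2
from station import get_obs, camera, hand_in, pinch_z
def snap(n,f):
    c=camera(n); cv2.imwrite(f'pics/{f}.png',c['color'][:,:,::-1]); np.savez(f'pics/{f}.npz',**{k:np.array(v) for k,v in c.items()}); return c
def load(f): return dict(np.load(f'pics/{f}.npz'))
def ray(c,uv):
    uv=np.array(uv,float).reshape(-1,1,2)
    n=cv2.undistortPoints(uv,c['intrinsics'],c['distortion']).reshape(-1,2)
    R=cv2.Rodrigues(np.array(c['rvec'],float))[0]; t=np.array(c['tvec'],float).reshape(3)
    d=np.c_[n,np.ones(len(n))]@R; return -R.T@t,d/np.linalg.norm(d,axis=1)[:,None]
def onz(c,uv,z):
    o,d=ray(c,uv); return o+d*((z-o[2])/d[:,2])[:,None]
def tri(cs,uvs):
    A=np.zeros((3,3));b=np.zeros(3);L=[]
    for c,uv in zip(cs,uvs):
        o,d=ray(c,uv);P=np.eye(3)-np.outer(d[0],d[0]);A+=P;b+=P@o;L.append((o,P))
    x=np.linalg.solve(A,b);return x,[np.linalg.norm(P@(x-o)) for o,P in L]
def proj(c,p): return cv2.projectPoints(np.array(p,float).reshape(-1,3),np.array(c['rvec'],float),np.array(c['tvec'],float),c['intrinsics'],c['distortion'])[0].reshape(-1,2)
E
python3 - <<'E'
from h import *
print(get_obs(),pinch_z)
for n in('scene','side','wrist'): snap(n,n+'0')
E
```

```text
pics
{'time_s': 0.0, 'qpos': array([-6.65916178e-02,  3.00461419e-01,  1.52160047e+00,  1.99380439e-05,
        1.32066992e+00, -6.66249767e-02]), 'joint_vel': array([-9.65686253e-04,  3.62517757e-04, -1.95285116e-05, -1.98371108e-03,
       -1.40899062e-03,  4.07495581e-04]), 'tau': array([-1.53750298e-03, -5.31805658e+01, -3.52735734e+01,  7.07558286e-02,
        2.43994006e-02, -4.79655944e-05]), 'ee_pos': array([5.49737301e-01, 2.44358903e-05, 2.04883432e-01]), 'eef_rot': array([-3.14045731e+00, -9.51091515e-05,  1.57082469e+00]), 'force': array([-0.33429455, -0.32965714, -0.37433762]), 'moment': array([-0.04889318, -0.01842862, -0.02153474]), 'grip_width': 0.0940485319881726} 0.0188
```

View pics/scene0.png

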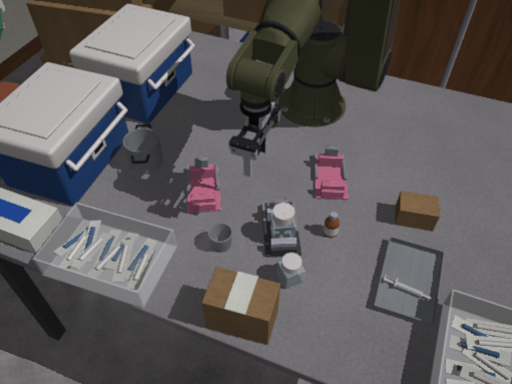

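View pics/side0.png

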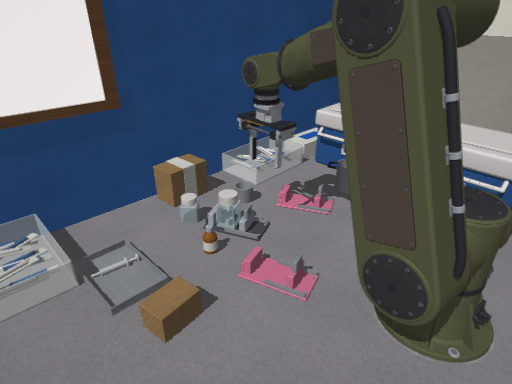

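View pics/wrist0.png

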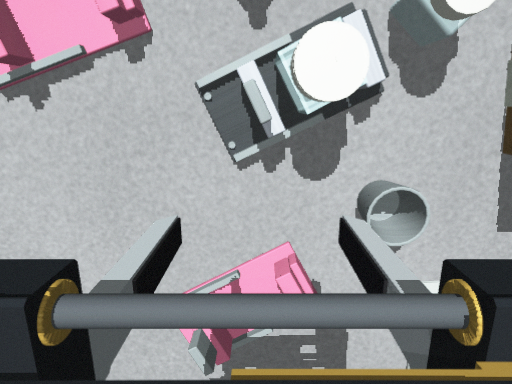

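```bash
python3 - <<'E'
from h import *
a=cv2.imread('pics/scene0.png')[180:300,190:350];b=cv2.imread('pics/side0.png')[160:270,160:300];c=cv2.imread('pics/wrist0.png')[0:180,180:420]
cv2.imwrite('pics/cropA.png',cv2.resize(a,None,fx=5,fy=5,interpolation=2))
cv2.imwrite('pics/cropB.png',cv2.resize(b,None,fx=5,fy=5,interpolation=2))
cv2.imwrite('pics/cropC.png',cv2.resize(c,None,fx=3.3,fy=3.3,interpolation=2))
c=load('wrist0')
for z in(.008,.05,.117):print(z,onz(c,[[196,86],[236,162],[353,4],[386,83],[332,62]],z).round(4))
print(onz(c,[[392,230]],0),c['rvec'],c['tvec'], c['intrinsics'],c['distortion'])
E
```

```text
0.008 [[0.478  0.0923 0.008 ]
 [0.5213 0.0064 0.008 ]
 [0.6473 0.1748 0.008 ]
 [0.69   0.0958 0.008 ]
 [0.6286 0.1177 0.008 ]]
0.05 [[0.4861 0.0901 0.05  ]
 [0.5245 0.0138 0.05  ]
 [0.6364 0.1635 0.05  ]
 [0.6744 0.0932 0.05  ]
 [0.6198 0.1127 0.05  ]]
0.117 [[0.4988 0.0867 0.117 ]
 [0.5296 0.0256 0.117 ]
 [0.6191 0.1453 0.117 ]
 [0.6495 0.0892 0.117 ]
 [0.6059 0.1047 0.117 ]]
[[ 0.71853699 -0.08255216  0.        ]] [-2.88885609e+00 -2.97828494e-03  1.96816569e-03] [-0.54945813 -0.02694883  0.39155123] [[321.81242697   0.         259.7172358 ]
 [  0.         321.81242697 187.27354028]
 [  0.           0.           1.        ]] [0.00608304 0.         0.         0.         0.        ]
```

View pics/cropA.png

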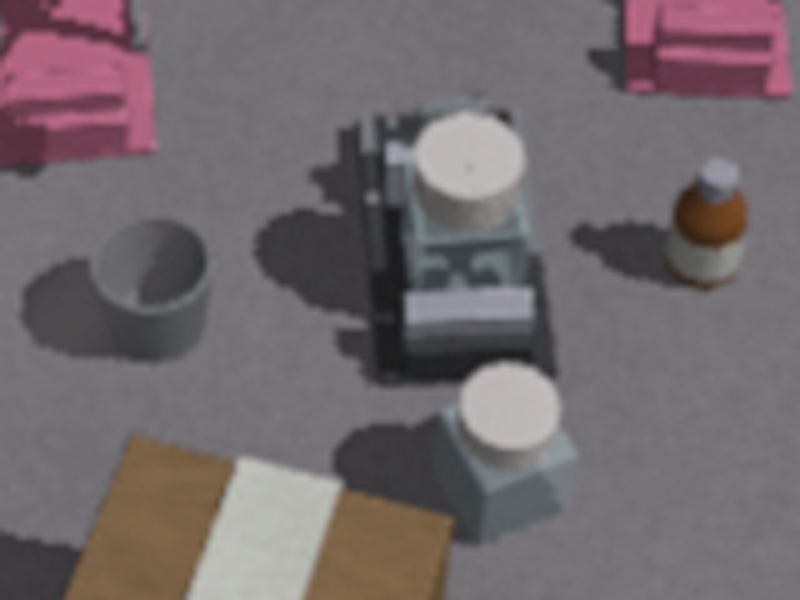

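View pics/cropC.png

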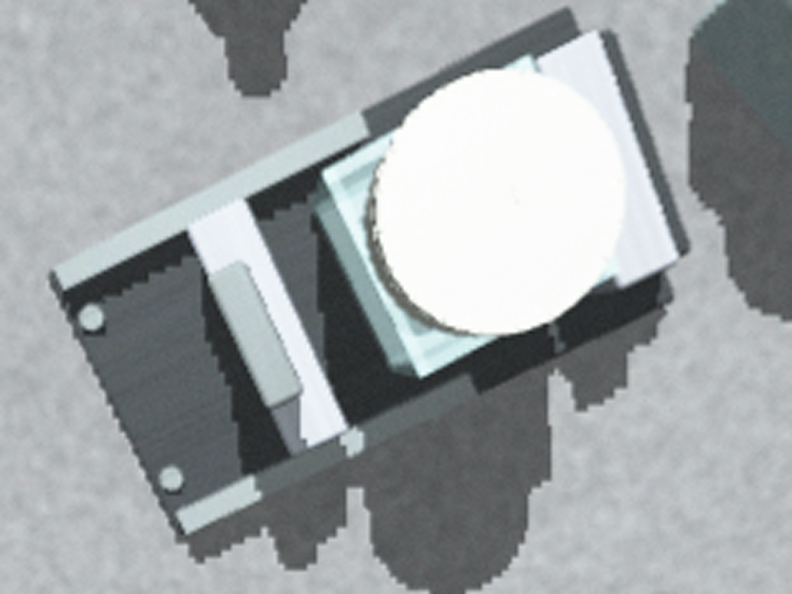

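View pics/cropB.png

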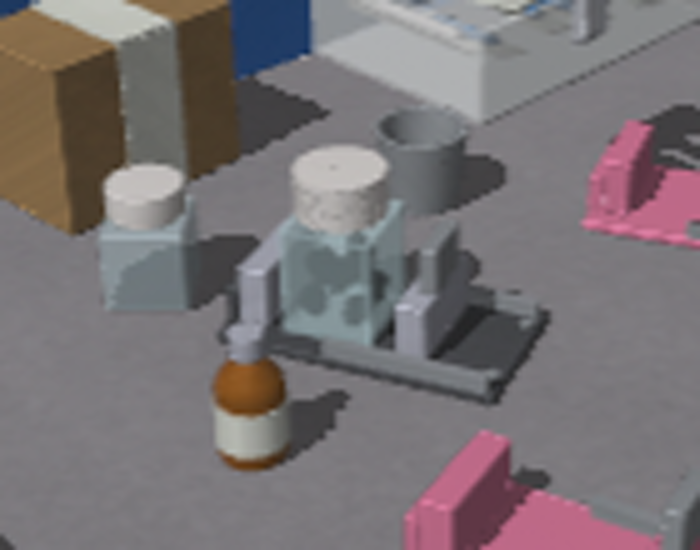

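```bash
python3 - <<'E'
from h import *
def capmask(c,win):
    im=c['color'].astype(int);x0,y0,x1,y1=win
    m=np.zeros(im.shape[:2],np.uint8);s=im[y0:y1,x0:x1]
    m[y0:y1,x0:x1]=((s.min(2)>175)&((s.max(2)-s.min(2))<25))*255
    return m
S,D,W=load('scene0'),load('side0'),load('wrist0')
for c,w,n in((S,(265,195,305,230),'s'),(D,(212,185,245,210),'d'),(W,(280,10,378,110),'w')):
    m=capmask(c,w);k,_=cv2.findContours(m,cv2.RETR_EXTERNAL,cv2.CHAIN_APPROX_NONE);k=max(k,key=cv2.contourArea)
    print(n,cv2.fitEllipse(k),cv2.boundingRect(k))
for n,c,(x0,y0,x1,y1) in(('s',S,(260,195,310,260)),('d',D,(200,180,275,245))):
    cv2.imwrite(f'pics/e_{n}.png',cv2.resize(c['color'][y0:y1,x0:x1,::-1],None,fx=9,fy=9,interpolation=cv2.INTER_NEAREST))
# tab outer-top corners in wrist
P=onz(W,[[243.6,83.3],[261.2,122.7]],.082);print(P,np.linalg.norm(P[0]-P[1]),P.mean(0))
E
```

```text
s ((283.4857482910156, 210.69796752929688), (14.392974853515625, 19.42650032043457), 94.99717712402344) (274, 203, 20, 16)
d ((226.93431091308594, 193.489013671875), (7.711389541625977, 17.89071273803711), 84.45736694335938) (219, 190, 18, 9)
w ((334.439697265625, 57.63015365600586), (81.67906951904297, 94.23816680908203), 64.5785903930664) (280, 10, 98, 92)
[[0.53496484 0.09088295 0.082     ]
 [0.55085675 0.05623361 0.082     ]] 0.038119936635701415 [0.5429108  0.07355828 0.082     ]
```

View pics/e_s.png

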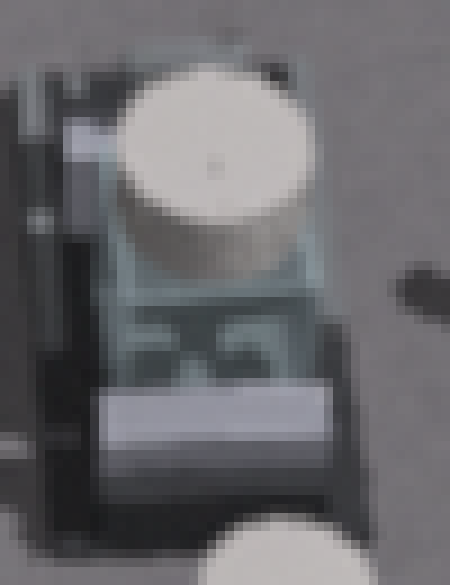

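View pics/e_d.png

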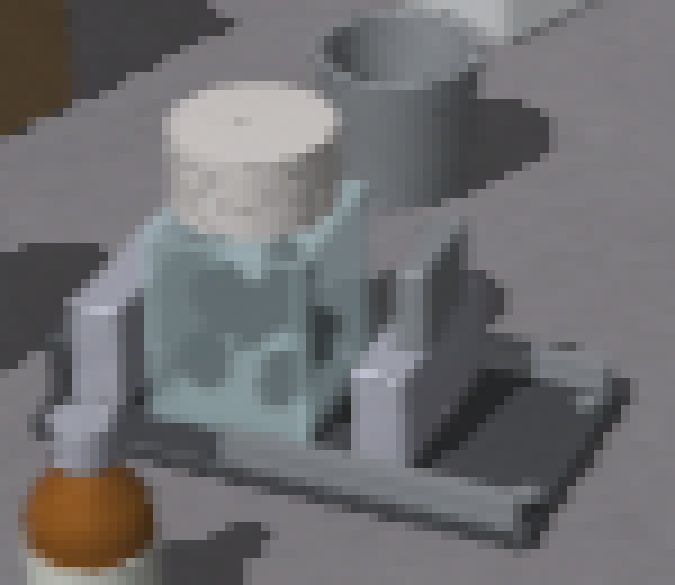

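```bash
python3 - <<'E'
from h import *
S,D,W=load('scene0'),load('side0'),load('wrist0')
print(tri([S,D,W],[[283.5,210.5],[226.5,193.4],[331.4,61.3]]))
print(tri([S,D],[[283.5,210.5],[226.5,193.4]]))
# tab top, right(-y) outer corner etc in side crop: scale 9 offset (200,180)
print('plate corner near (side)',tri([D,W],[[200+520/9,180+525/9],[236,162]]))
print('fixed jaw +y/-y corner',tri([S,W],[[260+330/9,195+385/9],[363.5,79]]) )
print('tab -y outer top',tri([D,W],[[200+422/9,180+268/9],[268.5,121.5]]), tri([D,W],[[200+400/9,180+268/9],[268.5,121.5]]))
E
```

```text
(array([0.60642762, 0.10571636, 0.11692562]), [np.float64(0.0011256308784442855), np.float64(0.001882850996124541), np.float64(0.0011244690757947805)])
(array([0.60728752, 0.10594162, 0.11732725]), [np.float64(0.00136892202980586), np.float64(0.0013689220298059265)])
plate corner near (side) (array([ 0.53028141,  0.01451963, -0.05224639]), [np.float64(0.022736115231954016), np.float64(0.022736115231954134)])
fixed jaw +y/-y corner (array([0.64246549, 0.12633121, 0.05711666]), [np.float64(0.030721238822910567), np.float64(0.030721238822910543)])
tab -y outer top (array([0.5608985 , 0.05925872, 0.05864748]), [np.float64(0.004134630355868419), np.float64(0.004134630355868406)]) (array([0.56338364, 0.06224324, 0.05897783]), [np.float64(0.008009422583805935), np.float64(0.008009422583805884)])
```

```bash
python3 - <<'E'
from h import *
S,D,W=load('scene0'),load('side0'),load('wrist0')
w=lambda x,y:[180+x/3.3,y/3.3]
s=lambda x,y:[260+x/9,195+y/9]; d=lambda x,y:[200+x/9,180+y/9]
print('rail/plate corner -x+y',tri([D,W],[d(515,505),w(55,280)]))
print('tab outer +y top',tri([D,W],[d(422,268),w(210,275)]))
print('tab inner +y top',tri([D,W],[d(398,268),w(243,262)]))
P=onz(W,[w(210,275),w(243,262),w(300,388),w(270,407)],.082);print(P)
print('jaw corner top +y',tri([D,W],[d(385,370),w(220,215)]))
print('fixed jaw inner/outer +y',tri([S,W],[s(330,385),w(545,65)]),tri([S,W],[s(333,440),w(600,32)]),tri([S,W],[s(98,440),w(680,258)]))
P=onz(W,[w(190,232),w(243,202),w(345,430),w(305,450)],.05);print(P)
P=onz(W,[w(600,32),w(685,252)],.05);print(P,P.mean(0))
E
```

```text
rail/plate corner -x+y (array([0.48091343, 0.09391337, 0.01528938]), [np.float64(0.0010452446045732884), np.float64(0.0010452446045733131)])
tab outer +y top (array([0.53434135, 0.09001492, 0.08301991]), [np.float64(0.0010513062304856166), np.float64(0.0010513062304855199)])
tab inner +y top (array([0.54309222, 0.09339414, 0.08056363]), [np.float64(0.0012659997101590677), np.float64(0.0012659997101591013)])
[[0.53499715 0.09085454 0.082     ]
 [0.54397737 0.09422596 0.082     ]
 [0.55978025 0.06088006 0.082     ]
 [0.5514301  0.05565995 0.082     ]]
jaw corner top +y (array([0.53507535, 0.10811258, 0.04980491]), [np.float64(0.002185009170540952), np.float64(0.002185009170540913)])
fixed jaw inner/outer +y (array([0.62977664, 0.15268707, 0.04784546]), [np.float64(0.0021603897601378125), np.float64(0.002160389760137905)]) (array([0.64614047, 0.16079097, 0.04507054]), [np.float64(0.0009097329969435294), np.float64(0.0009097329969436008)]) (array([0.67473609, 0.09732758, 0.04842754]), [np.float64(0.0005676943500666005), np.float64(0.0005676943500665321)])
[[0.5275984  0.1049301  0.05      ]
 [0.54339729 0.11331959 0.05      ]
 [0.57496858 0.04685534 0.05      ]
 [0.56258574 0.04065343 0.05      ]]
[[0.64506778 0.15867079 0.05      ]
 [0.67530493 0.09945275 0.05      ]] [0.66018636 0.12906177 0.05      ]
```

Request:
servo_tool(moves=[[[0,0,0.71,0.12,-0.067,0.11,1],[0,0,0.71,0.12,-0.067,0.11,1],[0,0,0.71,0.12,-0.067,0.11,1],[0,0,0.71,0.12,-0.067,0.11,1],[0,0,0.71,0.12,-0.067,0.11,1],[0,0,0.71,0.12,-0.067,0.11,1],[0,0,0.71,0.12,-0.067,0.11,1],[0,0,0.71,0.12,-0.067,0.11,1],[0,0,0.71,0.12,-0.067,0.11,1],[0,0,0.71,0.12,-0.067,0.11,1],[0,0,0.71,0.12,-0.067,0.11,1],[0,0,0.71,0.12,-0.067,0.11,1]]], squeeze=20)

```text
time_s: 1.15
ee_pos: [0.5162, 0.06, 0.15]
eef_rot: [-3.141, 0.001, 0.46]
force: [-0.1, -1.1, 0.4]
grip_width: 0.0172
```

```bash
python3 - <<'E'
from h import *
snap('wrist','wrist1');print(get_obs()['grip_width'])
E
```

```text
0.013620976577978878
```

View pics/wrist1.png

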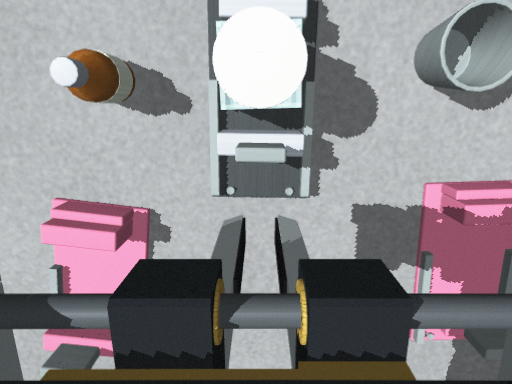

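Request:
servo_tool(moves=[[[0,0,0,0,0,0.06,1],[0,0,0,0,0,0.12,1],[0,0,0,0,0,0.188,1],[0,0,0,0,0,0.188,1],[0,0,0,0,0,0.188,1],[0,0,0,0,0,0.188,1]]])

```text
time_s: 1.7
ee_pos: [0.517, 0.0601, 0.0577]
eef_rot: [3.141, -0.001, 0.46]
force: [0.3, -0.4, 0.9]
grip_width: 0.0006
```

Request:
servo_tool(moves=[[[0,0,0,0.01,0,0,1],[0,0,0,0.02,0,0,1],[0,0,0,0.03,0,0,1],[0,0,0,0.04,0,0,1],[0,0,0,0.05,0,0,1],[0,0,0,0.06,0,0,1]]])

```text
time_s: 2.2
ee_pos: [0.5437, 0.0731, 0.0583]
eef_rot: [3.141, 0.001, 0.46]
force: [-10.5, -4.8, 9.6]
grip_width: 0.0006
```

Request:
servo_tool(moves=[[[0,0,0,0.006,0,0,1],[0,0,0,0.012,0,0,1],[0,0,0,0.018,0,0,1],[0,0,0,0.024,0,0,1],[0,0,0,0.03,0,0,1],[0,0,0,0.036,0,0,1]]])

```text
time_s: 2.7
ee_pos: [0.559, 0.0804, 0.0584]
eef_rot: [3.141, 0.005, 0.46]
force: [-11.1, -8.3, 5.9]
grip_width: 0.0006
```

Request:
servo_tool(moves=[[[0,0,0,0.005,0,0,1],[0,0,0,0.01,0,0,1],[0,0,0,0.014,0,0,1],[0,0,0,0.018,0,0,1],[0,0,0,0.022,0,0,1],[0,0,0,0.022,0,0,1]]])

```text
time_s: 3.2
ee_pos: [0.5606, 0.0812, 0.0585]
eef_rot: [-3.138, 0.03, 0.46]
force: [-77.0, -35.9, 53.9]
grip_width: 0.0003
```

Request:
servo_tool(moves=[[[0,0,0,-0.015,0,0,1],[0,0,0,-0.03,0,0,1],[0,0,0,-0.03,0,0,1]]])

```text
time_s: 3.45
ee_pos: [0.5469, 0.0743, 0.0593]
eef_rot: [-3.139, 0.029, 0.46]
force: [-0.2, 0.4, 0.4]
grip_width: 0.0002
```

```bash
python3 - <<'E'
from h import *
print(get_obs())
for n in('scene','side','wrist'): snap(n,n+'2')
a=cv2.imread('pics/side2.png')[170:260,190:290];cv2.imwrite('pics/s2c.png',cv2.resize(a,None,fx=7,fy=6.6,interpolation=2))
E
```

```text
{'time_s': 3.45, 'qpos': array([ 0.07278897,  0.48310509,  1.63293522, -0.00947514,  1.05376882,
        1.18885477]), 'joint_vel': array([ 0.01244617,  0.02501252, -0.0403853 ,  0.00505958, -0.00166087,
        0.00823817]), 'tau': array([ -0.44866797, -59.08859611, -29.33882296,  -0.06562887,
         0.09157585,  -0.10099601]), 'ee_pos': array([0.54686708, 0.0743385 , 0.05927996]), 'eef_rot': array([-3.13858615,  0.02922104,  0.45957424]), 'force': array([-0.22803127,  0.35100865,  0.42971773]), 'moment': array([0.0636789 , 0.02846407, 0.00965446]), 'grip_width': 0.00021402575821942403}
```

View pics/s2c.png

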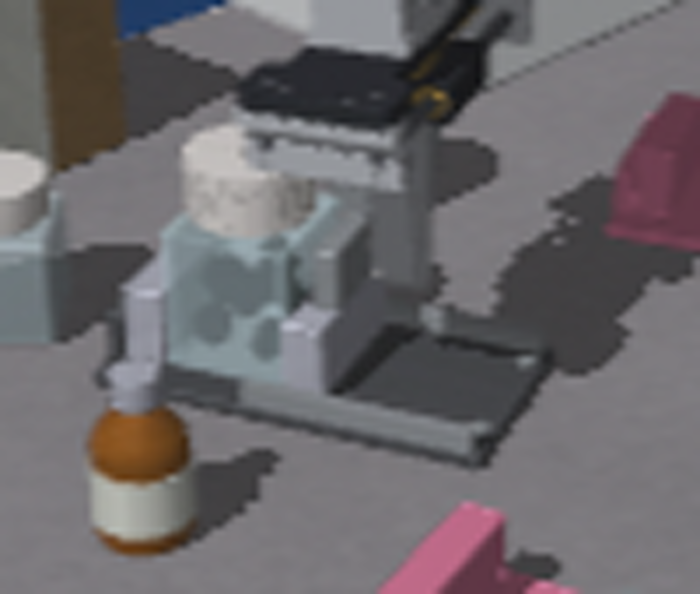

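View pics/wrist2.png

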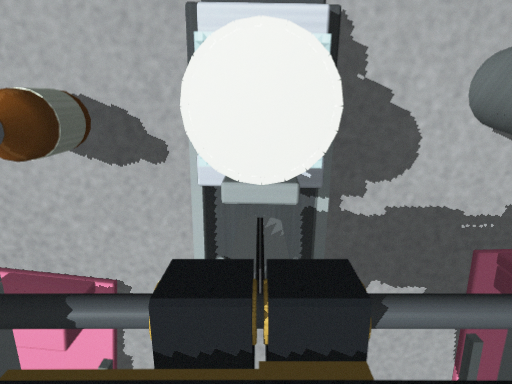

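```bash
cat >> h.py <<'E'
from scipy.spatial.transform import Rotation as Ro
def rel(pos,yaw):
    o=get_obs();R0=Ro.from_euler('xyz',o['eef_rot']);R1=Ro.from_euler('xyz',[np.pi,0,yaw])
    return (R0.inv()*R1).as_rotvec()/(np.pi/2), R0.inv().apply(np.array(pos)-o['ee_pos'])/.5
E
python3 - <<'E'
from h import *
print(rel([.53,.066,.2],.46))
S,D,W=load('scene2'),load('side2'),load('wrist2')
d=lambda x,y:[190+x/7,170+y/6.6]
# tab outer +y top corner: side crop (350,245)?, wrist (222,203)
P=onz(W,[[222,203],[299,203]],.082);print(P,P.mean(0),np.linalg.norm(P[0]-P[1]))
cx=np.array([.896,.444]);print((P.mean(0)[:2]-[.543,.0733])@cx)
E
```

```text
(array([-1.83197138e-03,  1.82145481e-02, -1.50563670e-05]), array([-0.04795808, -0.00063898, -0.28045279]))
[[0.56108089 0.10306415 0.082     ]
 [0.57858164 0.06798948 0.082     ]] [0.56983126 0.08552681 0.082     ] 0.03919832764332083
0.029469516233177232
```

Request:
servo_tool(moves=[[[0,0.018,0,-0.03,0,-0.08,1],[0,0.018,0,-0.048,0,-0.16,0.5],[0,0.018,0,-0.048,0,-0.24,0],[0,0.018,0,-0.048,0,-0.28,0],[0,0.018,0,-0.048,0,-0.28,0],[0,0.018,0,-0.048,0,-0.28,0]]])

```text
time_s: 4.1
ee_pos: [0.5308, 0.066, 0.2005]
eef_rot: [-3.139, -0.002, 0.46]
force: [0.6, -0.2, 0.2]
grip_width: 0.0304
```

```bash
python3 - <<'E'
from h import *
print(get_obs()['ee_pos'],get_obs()['eef_rot'])
for n in('scene','side','wrist'): snap(n,n+'3')
a=cv2.imread('pics/side3.png')[180:250,200:280];a=cv2.resize(a,None,fx=5,fy=5,interpolation=2)
b=cv2.imread('pics/wrist3.png')[20:200,180:360];b=cv2.resize(b,(350,350),interpolation=2)
cv2.imwrite('pics/c3.png',np.hstack([a,b]))
E
```

```text
[0.53080615 0.06604033 0.20047473] [-3.13948107e+00 -1.75972633e-03  4.60310424e-01]
```

View pics/c3.png

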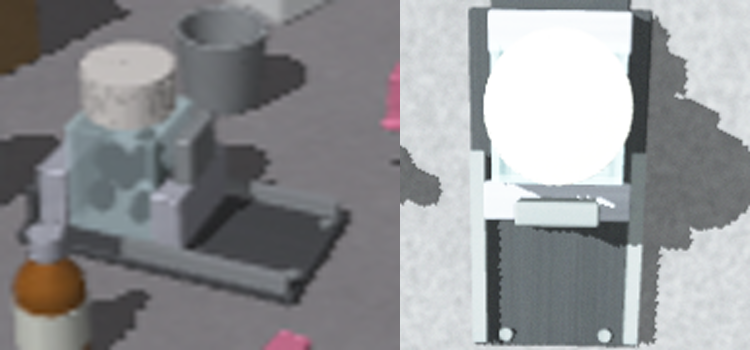

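View pics/wrist3.png

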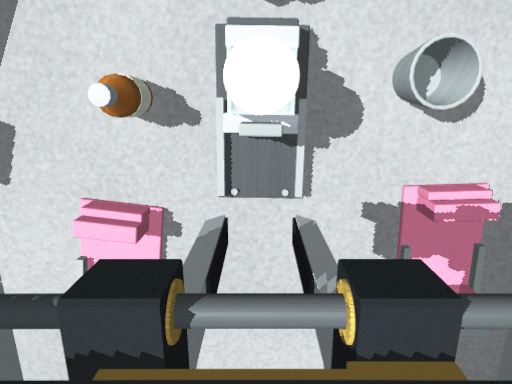

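View pics/scene3.png

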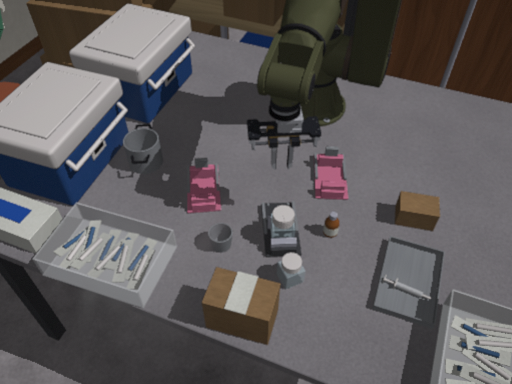

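```bash
python3 - <<'E'
from h import *
def top(c,w,th):
    im=c['color'].astype(int);x0,y0,x1,y1=w;m=np.zeros(im.shape[:2],np.uint8);s=im[y0:y1,x0:x1]
    m[y0:y1,x0:x1]=((s.min(2)>th)&((s.max(2)-s.min(2))<25))*255
    k,_=cv2.findContours(m,cv2.RETR_EXTERNAL,cv2.CHAIN_APPROX_NONE);k=max(k,key=cv2.contourArea)
    e=cv2.fitEllipse(k);print(e);return e[0]
S,D,W=load('scene3'),load('side3'),load('wrist3')
a=top(S,(265,200,305,232),185);b=top(D,(212,185,245,208),185);
print(a,b,tri([S,D],[a,b]))
w=top(W,(215,20,310,125),250)
print(tri([S,D,W],[a,b,w]),onz(W,[w],.117))
for n,c,(x0,y0,x1,y1) in(('s',S,(265,200,305,232)),('w',W,(215,25,310,125))):
    g=c['color'][y0:y1,x0:x1,::-1]
    if n=='w': g=np.clip((g.astype(int)-235)*12,0,255).astype(np.uint8)
    cv2.imwrite(f'pics/m_{n}.png',cv2.resize(g,None,fx=6,fy=6,interpolation=0))
E
```

```text
Traceback (most recent call last):
ValueError: max() iterable argument is empty
```

```bash
python3 - <<'E'
from h import *
def top(c,w,th):
    im=c['color'].astype(int);x0,y0,x1,y1=w;m=np.zeros(im.shape[:2],np.uint8);s=im[y0:y1,x0:x1]
    m[y0:y1,x0:x1]=((s.min(2)>th)&((s.max(2)-s.min(2))<25))*255
    k,_=cv2.findContours(m,cv2.RETR_EXTERNAL,cv2.CHAIN_APPROX_NONE);k=max(k,key=cv2.contourArea)
    e=cv2.fitEllipse(k);print(e);return e[0]
S,D,W=load('scene3'),load('side3'),load('wrist3')
a=top(S,(265,200,305,232),170);b=top(D,(212,185,245,208),170);
print(tri([S,D],[a,b]))
w=top(W,(215,20,310,125),250)
print(tri([S,D,W],[a,b,w]),onz(W,[w],.117))
for n,c,(x0,y0,x1,y1) in(('s',S,(265,200,305,232)),('w',W,(215,25,310,125))):
    g=c['color'][y0:y1,x0:x1,::-1]
    if n=='w': g=np.clip((g.astype(int)-235)*12,0,255).astype(np.uint8)
    cv2.imwrite(f'pics/m_{n}.png',cv2.resize(g,None,fx=6,fy=6,interpolation=0))
E
```

```text
((283.3447570800781, 213.23861694335938), (14.476917266845703, 19.621850967407227), 94.84259033203125)
((224.09890747070312, 194.90773010253906), (13.78800106048584, 17.11518669128418), 51.92523956298828)
(array([0.6132024 , 0.10911422, 0.11185443]), [np.float64(0.0030806590553482623), np.float64(0.0030806590553482498)])
((260.70965576171875, 73.56599426269531), (74.91606903076172, 81.16507720947266), 3.2240049839019775)
(array([0.61425657, 0.10870023, 0.11189049]), [np.float64(0.0032196545199355085), np.float64(0.003156599710534284), np.float64(0.0011911890480944128)]) [[0.61498827 0.1080729  0.117     ]]
```

View pics/m_w.png

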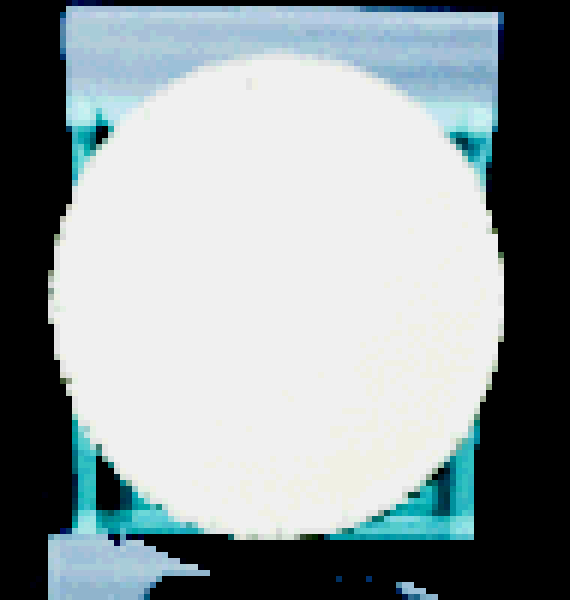

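```bash
python3 - <<'E'
from h import *
S,D,W=load('scene3'),load('side3'),load('wrist3')
print(onz(S,[[283.34,213.2]],.117),onz(D,[[225.2,192.9]],.117),onz(W,[[260.9,71.5],[260.9,73.5]],.117))
print(tri([S,D,W],[[283.34,213.2],[225.2,192.9],[260.9,71.8]]))
print(rel([.6165,.108,.2],.46),get_obs()['qpos'])
E
```

```text
[[0.61495957 0.10736921 0.117     ]] [[0.61257698 0.10831038 0.117     ]] [[0.61639201 0.10861034 0.117     ]
 [0.61509619 0.10796346 0.117     ]]
(array([0.61507173, 0.10760875, 0.11632284]), [np.float64(0.0005951210485220403), np.float64(0.0011214829691594988), np.float64(0.0014978592867491902)])
(array([-0.00243471,  0.00159101,  0.00011636]), array([ 0.19284985,  0.00149862, -0.0040541 ])) [0.05377362 0.27212084 1.57382165 0.00262122 1.29945828 1.16367982]
```

Request:
servo_tool(moves=[[[0,0,0,0.06,0,0,0],[0,0,0,0.12,0,0,0],[0,0,0,0.17,0,0,0],[0,0,0,0.191,0.0015,0,0],[0,0,0,0.191,0.0015,0,0],[0,0,0,0.191,0.0015,0,0]]])

```text
time_s: 4.75
ee_pos: [0.6151, 0.1076, 0.1962]
eef_rot: [-3.137, 0.005, 0.46]
force: [-0.2, 0.1, -0.6]
grip_width: 0.0822
```

```bash
python3 - <<'E'
from h import *
print(get_obs()['ee_pos'],get_obs()['eef_rot'],get_obs()['grip_width'])
snap('wrist','wrist4')
E
```

```text
[0.6151434  0.10756771 0.19621104] [-3.13686951  0.00506341  0.46047626] 0.0822483160983272
```

View pics/wrist4.png

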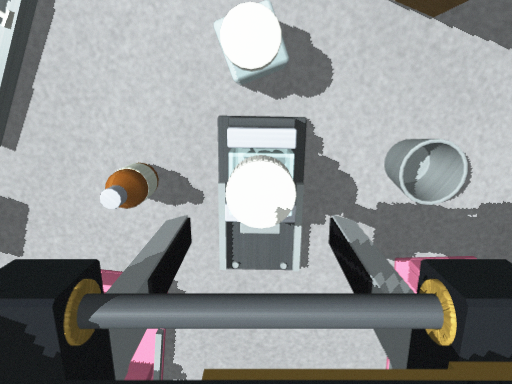

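```bash
python3 - <<'E'
from h import *
W=load('wrist4');W3=load('wrist3')
g=W['color'][135:245,205:315,::-1];cv2.imwrite('pics/w4c.png',cv2.resize(g,None,fx=5,fy=5,interpolation=0))
im=W['color'].astype(int)[150:235,218:302].min(2)
m=(im>245);xs=np.where(m[:, :].any(0))[0]+218;ys=np.where(m.any(1))[0]+150;print(xs.min(),xs.max(),ys.min(),ys.max())
u,v=(xs.min()+xs.max())/2,(ys.min()+ys.max())/2
print(onz(W,[[u,v]],.117),tri([W,W3],[[u,v],[260.9,71.8]]))
E
```

```text
226 294 160 227
[[0.61472101 0.10783166 0.117     ]] (array([0.61584639, 0.10835265, 0.1213453 ]), [np.float64(1.631816372018467e-05), np.float64(1.6318163720180386e-05)])
```

View pics/w4c.png

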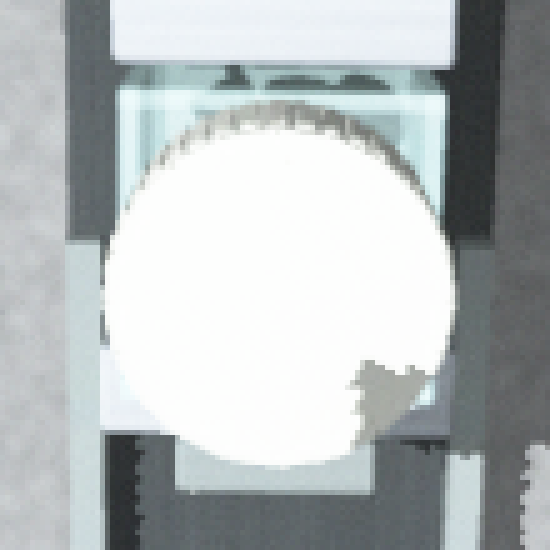

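```bash
python3 - <<'E'
from h import *
print(rel([.6153,.1078,.09],.46))
E
```

```text
(array([-2.82462733e-03,  2.73679113e-03,  7.67195903e-05]), array([0.00193612, 0.00041195, 0.21371129]))
```

Request:
servo_tool(moves=[[[-0.003,0.003,0,0.001,0,0.05,0],[-0.003,0.003,0,0.001,0,0.1,0],[-0.003,0.003,0,0.002,0,0.15,0],[-0.003,0.003,0,0.002,0,0.19,0],[-0.003,0.003,0,0.002,0,0.212,0],[-0.003,0.003,0,0.002,0,0.212,0],[-0.003,0.003,0,0.002,0,0.212,0]]])

```text
time_s: 5.38
ee_pos: [0.6151, 0.1078, 0.0915]
eef_rot: [3.141, -0.001, 0.46]
force: [0.2, 0.4, 0.8]
grip_width: 0.094
```

```bash
python3 - <<'E'
from h import *
print(get_obs()['ee_pos'],get_obs()['eef_rot'],get_obs()['grip_width'],get_obs()['force'])
snap('side','side5');a=cv2.imread('pics/side5.png')[150:250,180:290];cv2.imwrite('pics/s5c.png',cv2.resize(a,None,fx=6,fy=6,interpolation=2))
E
```

```text
[0.61512422 0.10780572 0.09150025] [ 3.14128245e+00 -5.49908097e-04  4.59962433e-01] 0.09399742475651984 [0.2210642  0.37942409 0.79978433]
```

View pics/s5c.png

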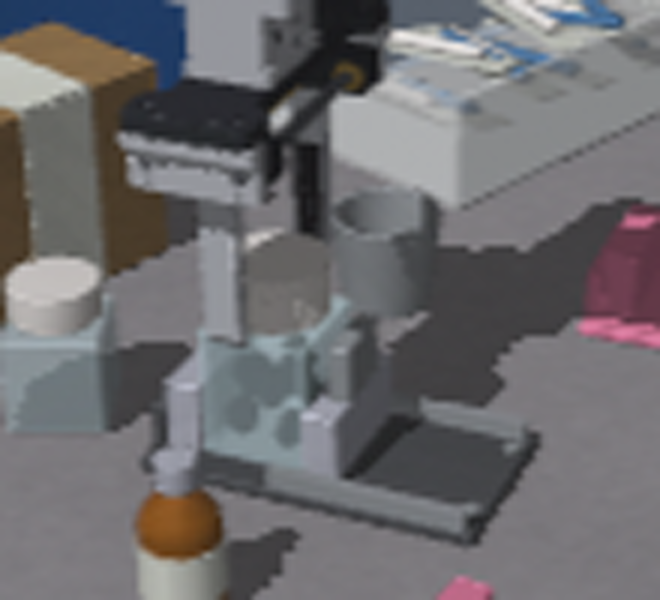

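Request:
servo_tool(moves=[[[0,0,0,0,0,0.002,1],[0,0,0,0,0,0.002,1],[0,0,0,0,0,0.002,1],[0,0,0,0,0,0.002,1],[0,0,0,0,0,0.002,1],[0,0,0,0,0,0.002,1],[0,0,0,0,0,0.002,1],[0,0,0,0,0,0.002,1]]], squeeze=50)

```text
time_s: 6.1
ee_pos: [0.6157, 0.1079, 0.0914]
eef_rot: [3.141, -0.002, 0.46]
force: [-1.1, -0.7, 1.6]
grip_width: 0.0576
```

Request:
servo_tool(moves=[[[0,0,-0.05,0,0,0,1],[0,0,-0.1,0,0,0,1],[0,0,-0.15,0,0,0,1],[0,0,-0.2,0,0,0,1],[0,0,-0.25,0,0,0,1],[0,0,-0.3,0,0,0,1],[0,0,-0.3,0,0,0,1]]])

```text
time_s: 6.68
ee_pos: [0.6154, 0.1082, 0.0914]
eef_rot: [3.141, -0.001, 0.935]
force: [-1.7, 1.5, 2.3]
grip_width: 0.0575
```

```bash
python3 - <<'E'
from h import *
o=get_obs();print(o['ee_pos'],o['eef_rot'],o['grip_width'],o['force'],o['moment'])
snap('side','side6');a=cv2.imread('pics/side6.png')[150:250,180:290];cv2.imwrite('pics/s6c.png',cv2.resize(a,None,fx=6,fy=6,interpolation=2))
snap('scene','scene6');a=cv2.imread('pics/scene6.png')[180:270,240:330];cv2.imwrite('pics/sc6c.png',cv2.resize(a,None,fx=6,fy=6,interpolation=2))
E
```

```text
[0.61543277 0.10815666 0.09140364] [ 3.14055484e+00 -1.39219512e-03  9.34682587e-01] 0.057467017052070565 [-1.67362943  1.50021719  2.33264668] [ 0.33525504  0.45476266 -0.20093097]
```

View pics/s6c.png

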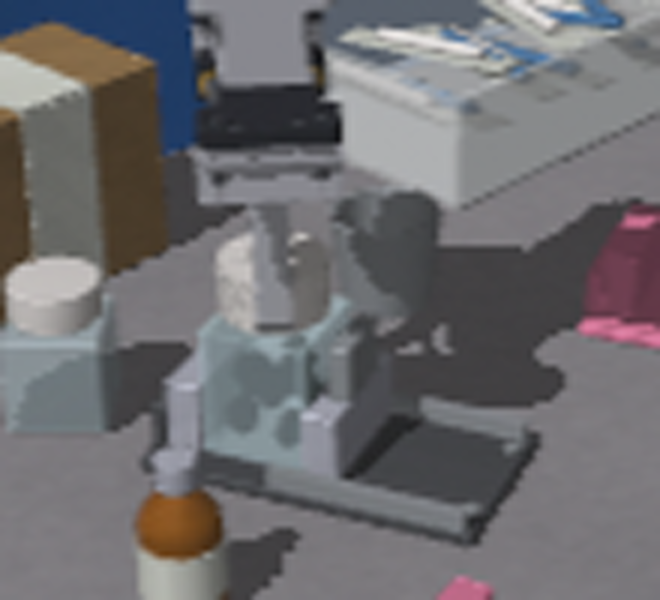

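View pics/sc6c.png

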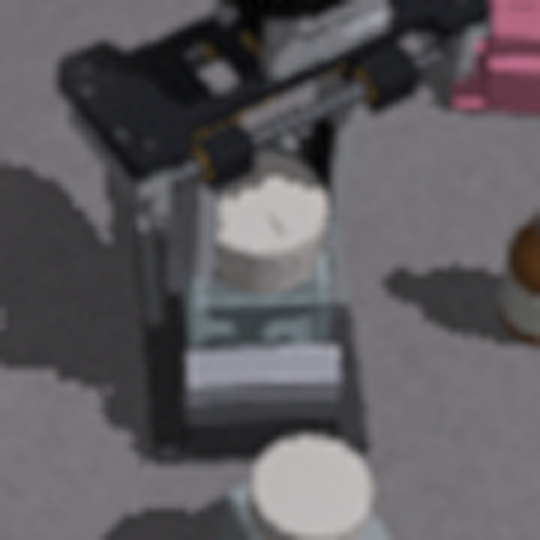

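Request:
servo_tool(moves=[[[0,0,-0.05,0,0,0,1],[0,0,-0.1,0,0,0,1],[0,0,-0.15,0,0,0,1],[0,0,-0.2,0,0,0,1],[0,0,-0.25,0,0,0,1],[0,0,-0.3,0,0,0,1],[0,0,-0.35,0,0,0,1],[0,0,-0.4,0,0,0,1],[0,0,-0.45,0,0,0,1],[0,0,-0.48,0,0,0,1],[0,0,-0.48,0,0,0,1],[0,0,-0.48,0,0,0,1]]])

```text
time_s: 7.78
ee_pos: [0.615, 0.1084, 0.0919]
eef_rot: [3.141, -0.001, 1.68]
force: [-8.5, 1.5, 7.7]
grip_width: 0.0573
```

```bash
python3 - <<'E'
from h import *
o=get_obs();print(o['ee_pos'],o['eef_rot'],o['grip_width'],o['force'],o['moment'])
snap('side','side7');a=cv2.imread('pics/side7.png')[150:250,180:290];a=cv2.resize(a,(440,400),interpolation=2)
snap('scene','scene7');b=cv2.imread('pics/scene7.png')[190:250,260:314];b=cv2.resize(b,(360,400),interpolation=2)
cv2.imwrite('pics/c7.png',np.hstack([a,b]))
E
```

```text
[0.61502869 0.10838506 0.09190758] [ 3.14069496e+00 -6.08596505e-04  1.68010421e+00] 0.0573114919052111 [-8.50685967  1.53682646  7.74879786] [ 0.30215682  1.46760915 -0.33833786]
```

View pics/c7.png

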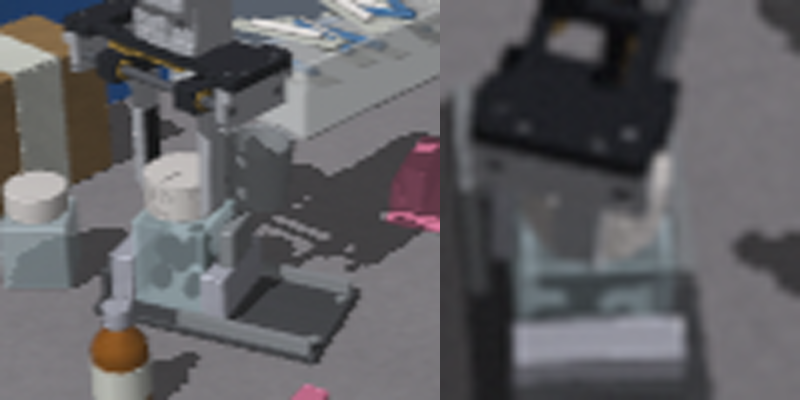

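```bash
python3 - <<'E'
from h import *
a=cv2.imread('pics/side7.png')[180:212,208:240];cv2.imwrite('pics/m7.png',cv2.resize(a,None,fx=18,fy=18,interpolation=0))
E
```

```text
(no output)
```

View pics/m7.png

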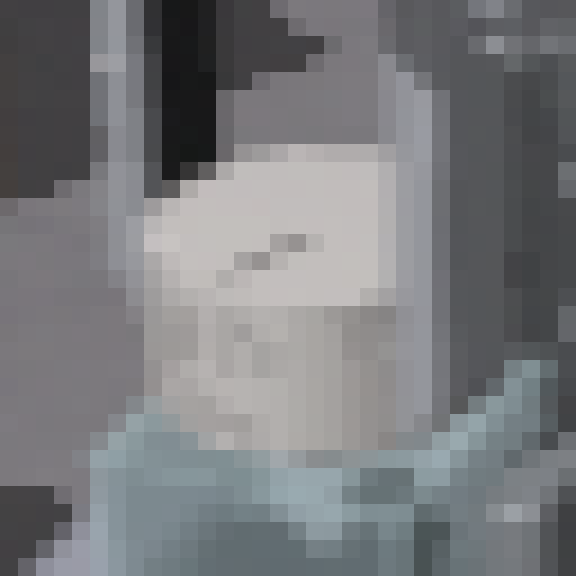

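```bash
python3 - <<'E'
from h import *
D=load('side7');P=onz(D,[[208+300/18,180+240/18],[208+220/18,180+283/18]],.117)
d=P[1]-P[0];print(P,d,np.arctan2(d[1],d[0])-.46)
S=load('scene6');P=onz(S,[[240+267/6,180+212/6],[240+285/6,180+236/6]],.117);d=P[1]-P[0];print(np.arctan2(d[1],d[0])-.46,'yaw turned .475')
E
```

```text
[[0.611511   0.11129324 0.117     ]
 [0.60884445 0.13086667 0.117     ]] [-0.00266655  0.01957343  0.        ] 1.2461961512003776
0.4307899376523216 yaw turned .475
```

Request:
servo_tool(moves=[[[0,0,0,0,0,-0.006,1],[0,0,0,0,0,-0.012,1],[0,0,0,0,0,-0.02,1],[0,0,0,0,0,-0.03,1],[0,0,0,0,0,-0.04,1],[0,0,0,0,0,-0.05,1]]])

```text
time_s: 8.38
ee_pos: [0.6152, 0.1083, 0.1176]
eef_rot: [3.14, -0.001, 1.679]
force: [-0.2, -0.6, -0.4]
grip_width: 0.0574
```

Request:
servo_tool(moves=[[[0,0,0,0,0,-0.01,1],[0,0,0,0,0,-0.02,1],[0,0,0,0,0,-0.03,1],[0,0,0,0,0,-0.036,1],[0,0,0,0,0,-0.036,1],[0,0,0,0,0,-0.036,1]]])

```text
time_s: 8.88
ee_pos: [0.6152, 0.1083, 0.1356]
eef_rot: [3.14, -0.0, 1.679]
force: [-0.7, 0.4, -0.4]
grip_width: 0.0574
```

```bash
python3 - <<'E'
from h import *
o=get_obs();print(o['ee_pos'],o['eef_rot'],o['grip_width'],o['force'],o['joint_vel'])
snap('side','side8');a=cv2.imread('pics/side8.png')[150:250,180:290];a=cv2.resize(a,(440,400),interpolation=2)
snap('scene','scene8');b=cv2.imread('pics/scene8.png')[190:250,260:314];b=cv2.resize(b,(360,400),interpolation=2)
cv2.imwrite('pics/c8.png',np.hstack([a,b]))
E
```

```text
[0.61517303 0.10826135 0.13560479] [ 3.14008763e+00 -4.97289674e-04  1.67934940e+00] 0.05743397452863502 [-0.66506966  0.38181329 -0.40421632] [-0.00141051  0.00706036  0.00401674 -0.0010736  -0.00229214 -0.00258534]
```

View pics/c8.png

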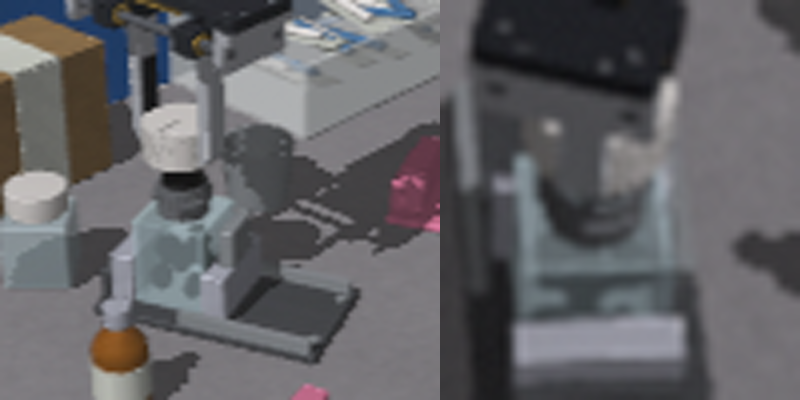

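```bash
python3 - <<'E'
from h import *
D=load('side8');c=lambda x,y:[180+x/4,150+y/4]
print('cap top expected z .161', proj(D,[.6152,.1083,.161]),'seen',c(178,117))
print('rim expected z .109', proj(D,[.6155,.108,.109]),'seen',c(183,178))
o=get_obs();print(o['joint_vel'].max(),o['force'])
hand_in()
E
```

```text
cap top expected z .161 [[224.13360734 179.92187604]] seen [224.5, 179.25]
rim expected z .109 [[224.77913898 194.79115206]] seen [225.75, 194.5]
0.000552209845919841 [-0.39717978  0.68715124 -0.95781191]
the job is handed in; nothing more can be done
```

The jar is open and the job is handed in; no verdict was reported, and it took about 9 s of the 48 s.

- **Clamp:** I pushed the sliding jaw with closed fingers until it stopped. The tab moved about 29.5 mm, which puts the jaw at roughly 0.039 m, and the pictures show the jar held square between both jaws.
- **Cap:** I gripped it at 50 N and turned it 1.22 rad anticlockwise. Its mark then read about 1.25 rad from the jar in the side view, so the threads were free, and the jar did not turn.
- **Lift:** I raised the cap about 44 mm. By the arm's readings it is held level (grip opening 57 mm), about 22 mm above the mouth and centred to within about 1 mm. The cap top and the jar rim appear in the side view within about a pixel of where they should be. The arm is still, and the force on it is about 1 N.

**What did not go smoothly:**
- **Push force:** it reached about 100 N for a moment when the jar met the fixed jaw. That is under the 120 N wrist limit, and the contact was on the fingers, as far as the pictures show.
- **Cap position:** the separate camera views disagreed by 2–4 mm before gripping. I used the agreeing value from the wrist camera directly above it.
- **Jaw after turning:** I checked it only by eye in the final pictures and did not measure it again.

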